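# Put a filter cube under the light-shield hood and latch it

## Robot

A 7-joint arm with a two-finger parallel gripper is mounted at the origin on a cart in front of the work surface, level with it; the furniture and walls round the work are solid. World frame = base frame: x ahead of the robot, y to its left, z up, the work surface at z = 0. Lengths are in m, angles in degrees, forces in N, time in s.
With the tool pointing down it reaches from about 0.425 to 0.875 m from the base axis. Payload 4.7 kg.
Tool frame: the origin (TCP) lies on the mounting face of the last link; the fingertips stand 182 mm ahead of it and the grasp point (between the pads) lies 164 mm ahead of it; z points along the fingers, y is the line along which they close (so a half turn about z gives the same grasp; the last joint's range is limited). The gripper opens to 87 mm and grips with 3 to 60 N. Pads are 19 mm wide; open, the fingers measure 117 mm over their backs; the gripper's body (75 mm by 190 mm) begins 51 mm behind the grasp point.
Start: joints at [-75.854, 18.392, -4.016, 83.108, 1.295, 78.541, -3.26], TCP at [0.15, 0.632, 0.405] pointing down, gripper open.
Joint ranges: [-163.93, 163.93], [-17.29, 119.83], [-79.2, 71.16], [3.27, 140.29], [-89.18, 269.18], [5.43, 117.66], [-154.24, 154.24]. Speed limits (degrees/s): [147.25, 147.25, 180, 180, 180, 180, 180].

## Interface

Orientations are given as [roll, pitch, yaw] about the fixed x, y, z axes, in that order (R = Rz(yaw) Ry(pitch) Rx(roll)).
In Python, from cell import env gives the robot as it stands.
- The arm moves only by the tool servo_tool, never from a script. Its argument "plan" is a list of rows, each an object with "xyz": the shift along the tool's x, y, z in cm, a list of three; "twist": the turn, a rotation vector about the tool's x, y, z in degrees, a list of three; "jaw": the closure, from 0 (fully open) to 1 (shut). In form: [{"xyz": [x, y, z], "twist": [wx, wy, wz], "jaw": jaw}, ...]. A call has 1 to 10 rows; each row is the pose to reach, as a shift and turn from the pose commanded when the call began, along the tool's axes at that moment; what a row does not reach only later rows make up. A row lasts 1/12 s, in which the tool goes at most 41.7 mm and 7.16 degrees, less where a joint would pass 70% of its speed; a pose out of reach is approached as far as the arm can. A call with a gripper value outside its range is refused whole. The fingers move at their own pace and stop on an object; "newtons" is the grip in N (left out, the last holds). Time passes only in rows, so rows that repeat a pose let the fingers close. It gives the time, the measured TCP pose, the force, the opening and the grip force at its end, in the units of the state.
- env.get_obs(): the state, without advancing time (a new reading comes with each control period).
- env.read_camera(name): name is "scene" or "top"; returns a dict with "img" (384x512x3 uint8, red, green, blue), "camera_matrix" (3x3 intrinsics, pixels), "R" (3x3) and "t" (3): a world point X has camera coordinates R X + t. Camera axes: x right, y down, z forward; pixel columns grow to the right and rows downward; lengths in m; the calibration is good to about 2 mm. A picture is of the moment at which its call begins. There is no depth.
- env.sign_off(): hands the job in; it is judged then, once.
The state is a dict: "time_s": time; "qpos": joint angles; "joint_velocities": joint speeds; "effort": joint torques, N m; "tool_pos": TCP position; "tool_rot": TCP orientation; "force": force on the tool from outside, world axes, zero at the start; "wrist_torque": the same for the moment, N m; "grip_width": finger opening in m; "grasp_force": force on a finger pad.
Only numpy, scipy, OpenCV 4.12 (cv2) and the standard library are available. Lean on these libraries where they do the work, as an engineer would, in place of code of your own. Each camera call takes 0.05 s, during which the arm holds its last target. There are 200 camera calls.

## Task

Stand the filter cube squarely on the white pad in the light-shield chamber and let go of it. Then lower the hinged hood gently over it, without slamming or forcing it, until it is fully shut, and only then swing the red latch over the hood's top as far as it goes. Leave the mirror mount where it stands and the cube undisturbed on its pad.

Things in the scene. Friction and masses are not known exactly. Their poses are not given: they have to be found in the camera images.
- filter_cube: Loose black filter cube, 38 (x) x 34 (y) x 36 (z) mm, with a round green window in its -x face (its solid block spans x -15 to +19 mm, y -17 to +17 mm; the window ring stands out to x = -19); origin at the middle of its underside, z up. It stands on the table to the robot's right, in one of two places (the mirror mount has the other), turned by up to 0.5 rad.
- mirror_mount: Loose black square mirror mount with a white round mirror, 44x46x46 mm; origin at the centre of its underside. Only a bystander.
- chamber: Light-shield chamber, fixed to the table: a dark base plate 170 (x, from -90 to +80 mm) x 130 (y) x 10 mm; origin on the table under the plate, x from its front (latch) to its back (hinge), z up. It is turned by up to 0.3 rad. At x = -78, y = 0 stands the latch post, radius 6 mm, up to z = 59 mm.
- pad (a point): Centre of the white pad's top face, 12 mm above the table; the pad is 56x56 mm and square with the chamber (sides along its x and y).
- hood_hinge (a point): Point on the hood's hinge line, mid width, 14 mm above the table. The hinge line runs along the chamber's y, at chamber x = +65 mm. The hood is a grey hollow cover, open below, with an amber window: 125 mm long (hinge to front edge), 104 mm wide, 42 mm high above the hinge, walls 3 mm, 0.2 kg.
- hood_top (a point): Point on the outer (top) face of the hood, mid width, 15 mm from its free front edge: 110 mm forward of and 42 mm above the hinge when shut, so 56 mm above the table. Moves with the hood.
- hood (a joint): Hood angle: 0 = fully shut on its soft rubber stop, grows as it is lifted; about 1.4 to 1.65 rad (upright, open) at the start, limit 1.9. Its stiff friction hinge (about 0.2 Nm) holds it wherever it is left; a few newtons near the front edge move it. Standing open, its top face looks to the back, away from the robot. The rubber stop gives a few mm when pressed hard.
- latch (a joint): Latch angle: 0 = open, arm pointing along the chamber's +y (to the robot's left); about 0 to 0.3 rad at the start; grows as it turns clockwise seen from above; 1.571 = stop, arm pointing to the back (+x) over the hood's top. It stays where it is left; well under 2 N at the pin moves it.
- latch_pivot (a point): Point on the latch's upright axis, 59 mm above the table (underside of the latch), at chamber x = -78 mm, y = 0.
- latch_pin (a point): Top centre of the black upright pin on the red latch arm, 10 mm in diameter and 20 mm tall (from 64 to 84 mm above the table), 36 mm from the latch axis. The arm is 10 mm wide, 5 mm thick, its end 43 mm from the axis.
Not all that is in view belongs to the job. Leave any yellow look-alike of the filter_cube alone.

How it is judged:
By the outcome, as a careful person would: the job done as asked, in the order asked, and still so for the second after the job is handed in, with the robot touching nothing.
It also fails if it takes over 69 s, if anything falls off the work surface, if the arm or the gripper's body presses on something with over 40 N, if the wrist force passes 120 N, or if a joint passes its speed limit or range.

## Working session

There is one attempt and no reset: what is moved stays moved. The work goes in short steps, Python scripts to look and compute and a tool call to move; the robot and the scene stay as the last step left them, time stands still between calls to the robot, and variables do not carry over. Pictures are saved under pics/ and viewed, at most 10 in all, crops included, and the job is handed in when it is done.

Besides the shell and the picture viewer there is one more tool, called after "Call:" as name(argument=value, ...), one argument or row to a line, values as JSON. servo_tool: Moves the arm, as the interface text tells. Its arguments: {"type":"object","properties":{"plan":{"type":"array","items":{"type":"object","properties":{"xyz":{"type":"array","items":{"type":"number"}},"twist":{"type":"array","items":{"type":"number"}},"jaw":{"type":"number"}}}},"newtons":{"type":"number"}},"required":["plan"]}

```bash
mkdir -p pics; ls; python3 - <<'E'
from cell import env
import cv2, pickle
o=env.get_obs(); print({k:o[k] for k in('time_s','tool_pos','tool_rot','force','grip_width')})
d={}
for n in('scene','top'):
    c=env.read_camera(n); d[n]=c
    cv2.imwrite(f'pics/{n}0.png',cv2.resize(c['img'][:,:,::-1],None,fx=1.5,fy=1.5))
    print(n,c['camera_matrix'].tolist(),c['R'].round(3).tolist(),c['t'])
pickle.dump(d,open('c0.pkl','wb'))
E
```

```text
pics
{'time_s': 0.0, 'tool_pos': array([0.14991734, 0.63226668, 0.40368559]), 'tool_rot': array([-1.79892375e+02,  6.45327075e-03,  1.66666487e+02]), 'force': array([ 0.38929834,  0.13834602, -0.09373167]), 'grip_width': 0.08693659101846574}
scene [[495.62780113700046, 0.0, 253.82113771411727], [0.0, 495.62780113700046, 185.161864564664], [0.0, 0.0, 1.0]] [[-0.084, 0.996, 0.002], [0.768, 0.066, -0.638], [-0.635, -0.052, -0.77]] [ 0.253046   -0.32198588  1.41871202]
top [[419.8285372214914, 0.0, 259.5551010183799], [0.0, 419.8285372214914, 198.41294747010448], [0.0, 0.0, 1.0]] [[-0.102, -0.995, 0.005], [-0.97, 0.099, -0.222], [0.22, -0.027, -0.975]] [-0.16579641  0.53111734  0.81005651]
```

View pics/scene0.png

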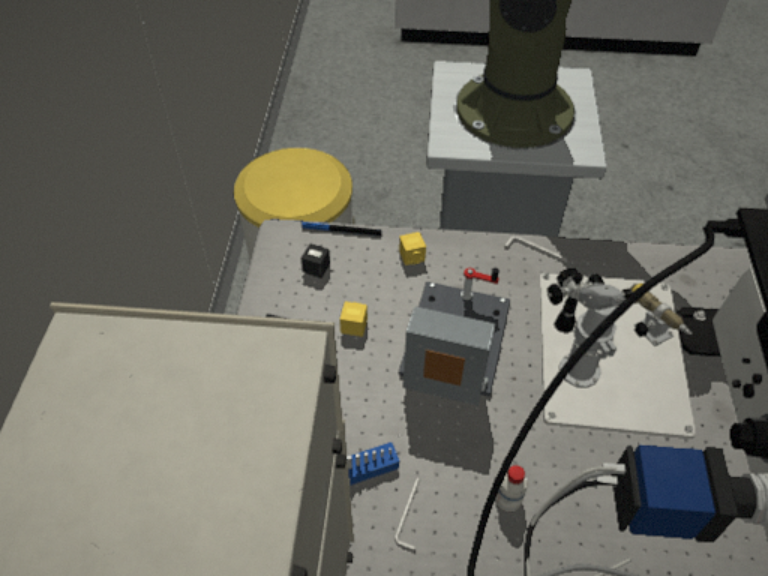

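View pics/top0.png

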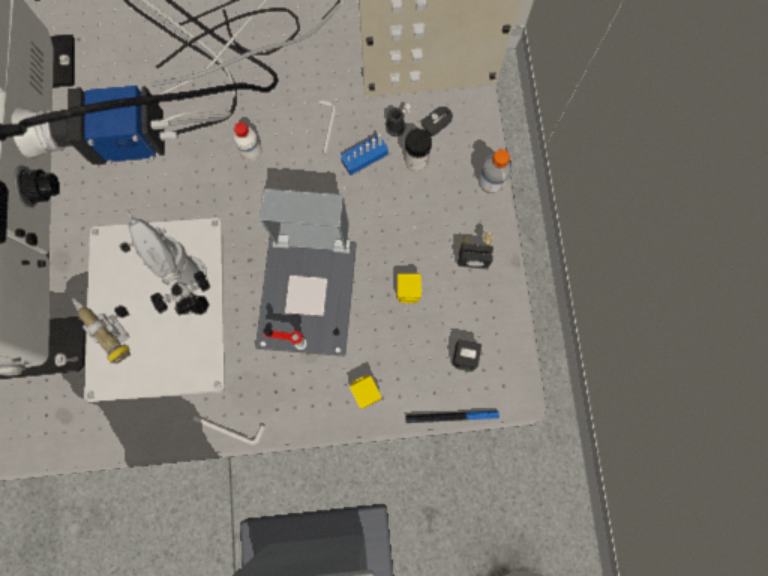

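Candidates (top picture, shown scale): black (467,353), black (476,256), yellow look-alikes (409,288) and (365,391). One composite crop to choose.

```bash
cat > h.py <<'E'
import numpy as np, cv2, pickle
def ray(c,u,v):
    d=np.linalg.inv(c['camera_matrix'])@[u,v,1.]; return -c['R'].T@c['t'], c['R'].T@d
def onz(c,u,v,z):
    o,d=ray(c,u,v); return o+d*(z-o[2])/d[2]
def proj(c,X):
    p=c['camera_matrix']@(c['R']@np.asarray(X,float)+c['t']); return p[:2]/p[2]
def two(c1,p1,c2,p2):
    P=[c['camera_matrix']@np.c_[c['R'],c['t']] for c in(c1,c2)]
    X=cv2.triangulatePoints(P[0],P[1],np.array(p1,float).reshape(2,1),np.array(p2,float).reshape(2,1)); return (X[:3]/X[3]).ravel()
E
python3 - <<'E'
from h import *
d=pickle.load(open('c0.pkl','rb')); T=d['top'];S=d['scene']
t=T['img'];s=S['img']
f=lambda i,u,v,r,k:cv2.resize(i[v-r:v+r,u-r:u+r],(k,k),interpolation=cv2.INTER_CUBIC)
a=np.hstack([f(t,311,235,16,260),f(t,317,170,16,260),f(s,211,173,16,260)])
b=np.hstack([f(t,203,200,42,300),f(s,306,220,55,300)]); b=np.hstack([b,np.zeros((300,180,3),np.uint8)])
cv2.imwrite('pics/crop.png',np.vstack([a,b])[:,:,::-1])
for n,u,v in(('A',467,353),('B',476,256),('pad',305,295),('latchpost',298,338)): print(n,onz(T,u/1.5,v/1.5,.036 if n<'C' else .012))
print('cams',-S['R'].T@S['t'],-T['R'].T@T['t'])
E
```

```text
A [ 0.42724663 -0.31919281  0.036     ]
B [ 0.56555509 -0.35033375  0.036     ]
pad [ 0.53869503 -0.09815142  0.012     ]
latchpost [ 0.47639172 -0.08353366  0.012     ]
cams [ 1.16988795 -0.15663616  0.88728703] [ 0.32008416 -0.19530884  0.9083866 ]
```

View pics/crop.png

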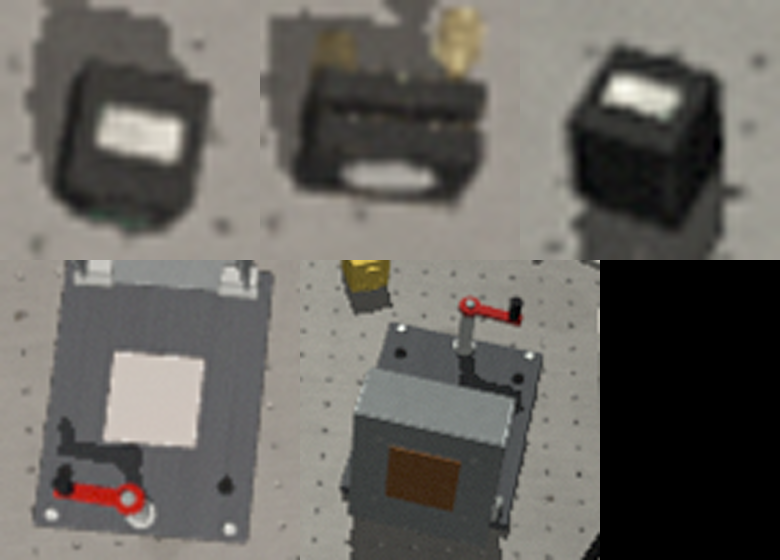

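The filter cube is the black one at (467,353) (label on top, green window ring on its near face). The other, at (476,256), has the mirror. The latch arm in the top view points left, with the pin at about (268,331). Next, precise measurements.

```bash
python3 - <<'E'
from h import *
d=pickle.load(open('c0.pkl','rb')); T=d['top'];S=d['scene']
def big(m):
    c,_=cv2.findContours(m.astype(np.uint8),cv2.RETR_EXTERNAL,cv2.CHAIN_APPROX_NONE); return max(c,key=cv2.contourArea)
def rect(c,cam,z):
    P=np.array([onz(cam,u,v,z)[:2] for u,v in c[:,0].astype(float)])*1000
    r=cv2.minAreaRect(P.astype(np.float32)); return r
def box(cam,u,v,r):
    m=np.zeros(cam['img'].shape[:2],bool); m[v-r:v+r,u-r:u+r]=1; return m
g=lambda c:c['img'].max(2).astype(int)
# label
m=(g(T)>130)&box(T,311,236,9); 
for th in (120,140): print('label',rect(big((g(T)>th)&box(T,311,236,8)),T,.036))
# pad
for th in (170,190): print('pad',rect(big((T['img'].min(2)>th)&box(T,203,197,19)),T,.012))
# plate
sat=T['img'].astype(int)
print('plate px',sat[215,230],sat[235,245], 'cube',sat[243,305:320].max(1) )
pl=(g(T)<105)&box(T,203,196,42); pl[:163]=0
pl=cv2.morphologyEx(pl.astype(np.uint8),cv2.MORPH_CLOSE,np.ones((9,9)))
print('plate',rect(big(pl),T,.010))
# red
for n,c,b in(('T',T,box(T,193,224,25)),('S',S,box(S,318,183,25))):
    i=c['img'].astype(int); r=(i[...,0]>110)&(i[...,0]>2*i[...,1])&b
    cc=big(r); print(n,'red',cc[:,0].min(0),cc[:,0].max(0))
    P=np.array([onz(c,u,v,.064)[:2] for u,v in cc[:,0].astype(float)])*1000
    print(cv2.minAreaRect(P.astype(np.float32)))
print(g(T)[219:251:1,295:327])
E
```

```text
label ((428.1138610839844, -320.3883361816406), (21.233734130859375, 11.194853782653809), 72.75788116455078)
label ((428.009033203125, -320.0265808105469), (19.877525329589844, 10.780105590820312), 72.75788879394531)
pad ((538.6800537109375, -98.85143280029297), (54.517982482910156, 55.110595703125), 79.3412094116211)
pad ((511.4017639160156, -105.24671173095703), (2.175025463104248, 2.277726173400879), 85.69410705566406)
plate px [ 98  99 101] [161 156 148] cube [ 34  43  55  47  51  48  55  60  57  58  60  59  58  80 154]
plate ((538.5043334960938, -98.87217712402344), (130.42079162597656, 166.9970703125), 79.35112762451172)
T red [176 220] [200 228]
((472.2735290527344, -68.6638412475586), (49.115821838378906, 16.450878143310547), 84.1770248413086)
S red [310 179] [326 186]
((470.8211364746094, -74.44656372070312), (36.083133697509766, 15.477598190307617), 82.50064849853516)
[[157 157 160 ... 158 156 155]
 [157 158 158 ... 158 156 158]
 [160 160 160 ... 155 157 159]
 ...
 [159 159 158 ... 159 160 161]
 [159 160 159 ... 157 159 158]
 [160 155 158 ... 158 160 159]]
```

```bash
python3 - <<'E'
from h import *
d=pickle.load(open('c0.pkl','rb')); T=d['top'];S=d['scene']
for th in(75,95):
  for n,c,(u,v,r) in(('T',T,(311,236,15)),('S',S,(211,173,13))):
    g=c['img'].max(2); m=np.zeros(g.shape,np.uint8); m[v-r:v+r,u-r:u+r]=g[v-r:v+r,u-r:u+r]<th
    cs,_=cv2.findContours(m,0,cv2.CHAIN_APPROX_NONE); cc=max(cs,key=cv2.contourArea)
    h=cv2.convexHull(cc)[:,0].astype(float)
    a=np.radians(-17.2); ex=np.array([np.cos(a),np.sin(a)]); ey=np.array([-ex[1],ex[0]])
    for z in(0,.036):
        P=np.array([onz(c,*p,z)[:2] for p in h])*1000
        print(th,n,z,'x',(P@ex).min().round(1),(P@ex).max().round(1),'y',(P@ey).min().round(1),(P@ey).max().round(1),'bb',h.min(0),h.max(0))
lab=np.array([428.05,-320.2]); print('label xy',lab@ex,lab@ey)
np.set_printoptions(linewidth=250)
print(T['img'].max(2)[221:251,298:325])
E
```

```text
75 T 0 x 484.8 526.2 y -198.8 -161.9 bb [301. 226.] [320. 246.]
75 T 0.036 x 480.0 519.8 y -194.6 -159.1 bb [301. 226.] [320. 246.]
75 S 0 x 458.4 526.7 y -210.8 -152.8 bb [201. 163.] [220. 185.]
75 S 0.036 x 487.0 552.6 y -194.2 -138.6 bb [201. 163.] [220. 185.]
95 T 0 x 482.7 538.8 y -199.9 -153.6 bb [299. 221.] [320. 247.]
95 T 0.036 x 478.0 531.9 y -195.6 -151.1 bb [299. 221.] [320. 247.]
95 S 0 x 457.5 527.6 y -211.0 -152.8 bb [201. 163.] [221. 185.]
95 S 0.036 x 486.2 553.4 y -194.5 -138.6 bb [201. 163.] [221. 185.]
label xy 503.59262053057296 -179.30230073022025
[[160 162 115  92  91  95  93  94  93  90  92  89  93  99  99  99 105 149 159 157 156 156 155 156 155 155 155]
 [162 161 106  94  95  95  92  95  93  93  91  90  91  89  88  91  89 105 154 158 157 159 155 157 155 156 156]
 [162 155 107  92  92  94  95  95  93  92  90  92  94  91  95  93  90 100 155 158 156 159 152 158 156 158 158]
 [158 109  91  94  93  96  95  94  96  90  91  87  91  92  92  92  88  99 154 153 140 119 149 156 158 158 158]
 [156 104  90  92  93  91  92  91  90  93  94  90  92  94  92  93  90  99 148 15
[... 2106 characters left out ...]
  64 110 157 161 159 157 159 158]
 [158 160 160 158 158 125  88  74  72  71  58  62  62  60  62  57  46  43  62 104 155 162 161 154 152 157 158]
 [157 160 157 157 160 158 158 140 109 106 102  86  82  72  78  61  54  76 117 156 162 162 157 132 112 143 158]
 [156 153 153 155 156 159 158 160 158 160 159 136  94  82  93  96  97 120 155 163 160 161 161 144 123 141 156]
 [148 124 140 156 159 160 160 159 159 161 163 160 136 139 152 158 160 157 160 159 159 160 160 159 157 159 159]
 [144 118 145 158 159 161 163 162 160 161 161 159 152 156 160 162 160 161 160 160 161 160 158 160 160 159 157]
 [158 142 151 160 161 160 162 164 163 163 161 161 161 162 159 161 161 159 159 159 158 157 158 158 159 157 158]]
```

```bash
python3 - <<'E'
from h import *
d=pickle.load(open('c0.pkl','rb')); T=d['top'];S=d['scene']
k=1/1.5
for n,a,b in(('brass',(118,352),(634,290)),('knob',(190,303),(570,278)),('scopebody',(175,262),(595,292)),('pin',(268,331),(495,271)),('pivot',(297,338),(470,272)),('hoodTopL',(262,225),(493,352)),('hoodTopR',(352,228),(408,330))):
    print(n,two(T,np.array(a)*k,S,np.array(b)*k).round(3))
o=np.array([.5434,-.0998]);a=np.radians(-10.66);ex=np.array([np.cos(a),np.sin(a)]);ey=np.array([-ex[1],ex[0]])
C=lambda x,y,z:np.r_[o+x*ex+y*ey,z]
print('pivot',C(-.078,0,.062),proj(T,C(-.078,0,.064))*1.5,proj(S,C(-.078,0,.064))*1.5)
for th in(1.4,1.5,1.6):  # hood front rim corners (lower edge & top edge)
    for s in(-.052,.052):
        f=lambda l,h:C(.065-l*np.cos(th)+h*np.sin(th),s,.014+l*np.sin(th)+h*np.cos(th))
        print(th,s,[(proj(T,f(.125,h))*1.5).round(0).tolist() for h in(0,.042)],[(proj(S,f(.125,h))*1.5).round(0).tolist() for h in(0,.042)])
E
```

```text
brass [0.474 0.153 0.055]
knob [0.517 0.041 0.12 ]
scopebody [0.564 0.057 0.15 ]
pin [ 0.478 -0.052  0.08 ]
pivot [ 0.468 -0.086  0.062]
hoodTopL [ 0.624 -0.056  0.09 ]
hoodTopR [ 0.604 -0.172  0.098]
pivot [ 0.46674611 -0.08537151  0.062     ] [294.60289877 338.76457707] [469.57770445 270.73058072]
1.4 -0.052 [[338.0, 240.0], [341.0, 207.0]] [[417.0, 295.0], [409.0, 317.0]]
1.4 0.052 [[257.0, 233.0], [260.0, 201.0]] [[497.0, 313.0], [492.0, 336.0]]
1.5 -0.052 [[339.0, 230.0], [342.0, 199.0]] [[414.0, 302.0], [406.0, 327.0]]
1.5 0.052 [[258.0, 223.0], [262.0, 192.0]] [[495.0, 320.0], [490.0, 345.0]]
1.6 -0.052 [[340.0, 221.0], [343.0, 191.0]] [[412.0, 310.0], [404.0, 336.0]]
1.6 0.052 [[260.0, 214.0], [264.0, 184.0]] [[494.0, 328.0], [487.0, 355.0]]
```

Call:
servo_tool(
  plan=[
    {"xyz": [-21.4, -16.7, -1], "twist": [0, 0, 0], "jaw": 0},
    {"xyz": [-21.4, -16.7, -1], "twist": [0, 0, 0], "jaw": 0},
    {"xyz": [-21.4, -16.7, -1], "twist": [0, 0, 0], "jaw": 0},
    {"xyz": [-21.4, -16.7, -1], "twist": [0, 0, 0], "jaw": 0},
    {"xyz": [-21.4, -16.7, -1], "twist": [0, 0, 0], "jaw": 0},
    {"xyz": [-21.4, -16.7, -1], "twist": [0, 0, 0], "jaw": 0},
    {"xyz": [-21.4, -16.7, -1], "twist": [0, 0, 0], "jaw": 0},
    {"xyz": [-40.1, -34.9, -1], "twist": [0, 0, 0], "jaw": 0},
    {"xyz": [-40.1, -34.9, -1], "twist": [0, 0, 0], "jaw": 0},
    {"xyz": [-40.1, -34.9, -1], "twist": [0, 0, 0], "jaw": 0},
  ],
)

```text
time_s: 0.93
tool_pos: [0.3872, 0.3134, 0.4145]
tool_rot: [-180.0, -0.0, 166.7]
force: [1.2, 0.2, -0.1]
grip_width: 0.0869
grasp_force: 0.0
```

Call:
servo_tool(
  plan=[
    {"xyz": [-18.4, -33.0, 0], "twist": [0, 0, 0], "jaw": 0},
    {"xyz": [-18.4, -33.0, 0], "twist": [0, 0, 0], "jaw": 0},
    {"xyz": [-18.4, -33.0, 0], "twist": [0, 0, 0], "jaw": 0},
    {"xyz": [-18.4, -33.0, 0], "twist": [0, 0, 0], "jaw": 0},
    {"xyz": [-18.4, -33.0, 0], "twist": [0, 0, 0], "jaw": 0},
    {"xyz": [-18.4, -33.0, 0], "twist": [0, 0, 0], "jaw": 0},
    {"xyz": [-18.4, -33.0, 0], "twist": [0, 0, 0], "jaw": 0},
    {"xyz": [-18.4, -33.0, 0], "twist": [0, 0, 0], "jaw": 0},
    {"xyz": [-18.4, -33.0, 0], "twist": [0, 0, 0], "jaw": 0},
    {"xyz": [-18.4, -33.0, 0], "twist": [0, 0, 0], "jaw": 0},
  ],
)

```text
time_s: 1.77
tool_pos: [0.4899, -0.057, 0.4151]
tool_rot: [-179.8, 0.1, 166.0]
force: [-0.9, 0.4, 0.9]
grip_width: 0.087
grasp_force: 0.0
```

Call:
servo_tool(
  plan=[
    {"xyz": [-0.2, -27.5, 0], "twist": [0, 0, 3.9], "jaw": 0},
    {"xyz": [-0.2, -27.5, 0], "twist": [0, 0, 3.9], "jaw": 0},
    {"xyz": [-0.2, -27.5, 0], "twist": [0, 0, 3.9], "jaw": 0},
    {"xyz": [-0.2, -27.5, 0], "twist": [0, 0, 3.9], "jaw": 0},
    {"xyz": [-0.2, -27.5, 0], "twist": [0, 0, 3.9], "jaw": 0},
    {"xyz": [-0.2, -27.5, 0], "twist": [0, 0, 3.9], "jaw": 0},
    {"xyz": [-0.2, -27.5, 0], "twist": [0, 0, 3.9], "jaw": 0},
    {"xyz": [-0.2, -27.5, 8], "twist": [0, 0, 3.9], "jaw": 0},
    {"xyz": [-0.2, -27.5, 15], "twist": [0, 0, 3.9], "jaw": 0},
    {"xyz": [-0.2, -27.5, 15], "twist": [0, 0, 3.9], "jaw": 0},
  ],
)

```text
time_s: 2.6
tool_pos: [0.4279, -0.3169, 0.2886]
tool_rot: [180.0, 0.1, 162.7]
force: [0.9, 0.8, -0.7]
grip_width: 0.0874
grasp_force: 0.0
```

Call:
servo_tool(
  plan=[
    {"xyz": [0, 0, 0], "twist": [0, 0, 0], "jaw": 0},
    {"xyz": [0, 0, 0], "twist": [0, 0, 0], "jaw": 0},
    {"xyz": [0, 0, 0], "twist": [0, 0, 0], "jaw": 0},
    {"xyz": [0, 0, 0], "twist": [0, 0, 0], "jaw": 0},
  ],
)

```text
time_s: 2.93
tool_pos: [0.4292, -0.3172, 0.2925]
tool_rot: [-180.0, 0.3, 162.8]
force: [0.3, -0.5, 0.7]
grip_width: 0.0871
grasp_force: 0.0
```

Call:
servo_tool(
  plan=[
    {"xyz": [0, -0.2, 3], "twist": [0, 0, 0], "jaw": 0},
    {"xyz": [0, -0.2, 6], "twist": [0, 0, 0], "jaw": 0},
    {"xyz": [0, -0.2, 8], "twist": [0, 0, 0], "jaw": 0},
    {"xyz": [0, -0.2, 9.5], "twist": [0, 0, 0], "jaw": 0},
    {"xyz": [0, -0.2, 10.5], "twist": [0, 0, 0], "jaw": 0},
    {"xyz": [0, -0.2, 10.5], "twist": [0, 0, 0], "jaw": 0},
    {"xyz": [0, -0.2, 10.5], "twist": [0, 0, 0], "jaw": 0},
  ],
  newtons=15,
)

```text
time_s: 3.52
tool_pos: [0.4284, -0.3188, 0.1861]
tool_rot: [-180.0, 0.1, 162.8]
force: [-0.8, 0.2, 0.1]
grip_width: 0.0872
grasp_force: 0.0
```

Call:
servo_tool(
  plan=[
    {"xyz": [0, 0, 0], "twist": [0, 0, 0], "jaw": 0.3},
    {"xyz": [0, 0, 0], "twist": [0, 0, 0], "jaw": 0.5},
    {"xyz": [0, 0, 0], "twist": [0, 0, 0], "jaw": 0.6},
    {"xyz": [0, 0, 0], "twist": [0, 0, 0], "jaw": 0.8},
    {"xyz": [0, 0, 0], "twist": [0, 0, 0], "jaw": 0.8},
    {"xyz": [0, 0, 0], "twist": [0, 0, 0], "jaw": 0.8},
    {"xyz": [0, 0, 0], "twist": [0, 0, 0], "jaw": 0.8},
    {"xyz": [0, 0, 0], "twist": [0, 0, 0], "jaw": 0.8},
  ],
)

```text
time_s: 4.18
tool_pos: [0.4275, -0.3184, 0.1847]
tool_rot: [180.0, -0.0, 162.8]
force: [-0.6, -0.2, -0.2]
grip_width: 0.042
grasp_force: 0.0
```

Call:
servo_tool(
  plan=[
    {"xyz": [0, 0, 0], "twist": [0, 0, 0], "jaw": 0.8},
    {"xyz": [0, 0, 0], "twist": [0, 0, 0], "jaw": 0.8},
    {"xyz": [0, 0, 0], "twist": [0, 0, 0], "jaw": 0.8},
    {"xyz": [0, 0, 0], "twist": [0, 0, 0], "jaw": 0.8},
    {"xyz": [0, 0, 0], "twist": [0, 0, 0], "jaw": 0.8},
  ],
)

```text
time_s: 4.6
tool_pos: [0.4275, -0.3184, 0.1847]
tool_rot: [-180.0, -0.0, 162.8]
force: [-1.3, -0.4, -1.1]
grip_width: 0.0339
grasp_force: 15.0
```

Call:
servo_tool(
  plan=[
    {"xyz": [0, 0, -2], "twist": [0, 0, 0], "jaw": 0.8},
    {"xyz": [0, 0, -5], "twist": [0, 0, 0], "jaw": 0.8},
    {"xyz": [0, 0, -9], "twist": [0, 0, 0], "jaw": 0.8},
    {"xyz": [0, 0, -12], "twist": [0, 0, 0], "jaw": 0.8},
    {"xyz": [0, 0, -12], "twist": [0, 0, 0], "jaw": 0.8},
    {"xyz": [0, 0, -12], "twist": [0, 0, 0], "jaw": 0.8},
  ],
)

```text
time_s: 5.1
tool_pos: [0.4281, -0.3186, 0.3062]
tool_rot: [179.9, 0.2, 162.8]
force: [0.5, -0.4, -1.2]
grip_width: 0.0339
grasp_force: 15.0
```

Call:
servo_tool(
  plan=[
    {"xyz": [-0.6, 3.4, 0], "twist": [0, 0, -1], "jaw": 0.8},
    {"xyz": [-1.2, 6.8, 0], "twist": [0, 0, -2], "jaw": 0.8},
    {"xyz": [-1.8, 10.3, 0], "twist": [0, 0, -3], "jaw": 0.8},
    {"xyz": [-2.4, 13.8, 0], "twist": [0, 0, -4], "jaw": 0.8},
    {"xyz": [-3.0, 17.3, 0], "twist": [0, 0, -5], "jaw": 0.8},
    {"xyz": [-3.6, 20.8, 0], "twist": [0, 0, -6.5], "jaw": 0.8},
    {"xyz": [-4.1, 23.4, 0], "twist": [0, 0, -6.5], "jaw": 0.8},
    {"xyz": [-4.2, 24.2, 0], "twist": [0, 0, -6.5], "jaw": 0.8},
    {"xyz": [-4.2, 24.2, 0], "twist": [0, 0, -6.5], "jaw": 0.8},
    {"xyz": [-4.2, 24.2, 0], "twist": [0, 0, -6.5], "jaw": 0.8},
  ],
)

```text
time_s: 5.93
tool_pos: [0.5386, -0.1, 0.3032]
tool_rot: [-179.9, -0.2, 169.3]
force: [-0.4, -0.5, -1.2]
grip_width: 0.0338
grasp_force: 15.0
```

Call:
servo_tool(
  plan=[
    {"xyz": [0, 0, 1], "twist": [0, 0, 0], "jaw": 0.8},
    {"xyz": [0, 0, 3], "twist": [0, 0, 0], "jaw": 0.8},
    {"xyz": [0, 0, 5], "twist": [0, 0, 0], "jaw": 0.8},
    {"xyz": [0, 0, 5], "twist": [0, 0, 0], "jaw": 0.8},
    {"xyz": [0, 0, 5], "twist": [0, 0, 0], "jaw": 0.8},
    {"xyz": [0, 0, 5], "twist": [0, 0, 0], "jaw": 0.8},
  ],
)

```text
time_s: 6.43
tool_pos: [0.5392, -0.101, 0.2552]
tool_rot: [-180.0, 0.0, 169.1]
force: [1.0, 0.6, -1.5]
grip_width: 0.034
grasp_force: 15.0
```

Call:
servo_tool(
  plan=[
    {"xyz": [0, 0.15, 2], "twist": [0, 0, 0], "jaw": 0.8},
    {"xyz": [0, 0.15, 4], "twist": [0, 0, 0], "jaw": 0.8},
    {"xyz": [0, 0.15, 5], "twist": [0, 0, 0], "jaw": 0.8},
    {"xyz": [0, 0.15, 5.3], "twist": [0, 0, 0], "jaw": 0.8},
    {"xyz": [0, 0.15, 5.5], "twist": [0, 0, 0], "jaw": 0.8},
    {"xyz": [0, 0.15, 5.5], "twist": [0, 0, 0], "jaw": 0.8},
  ],
)

```text
time_s: 6.93
tool_pos: [0.5401, -0.0985, 0.2005]
tool_rot: [180.0, 0.1, 169.2]
force: [-0.4, -0.5, -1.5]
grip_width: 0.034
grasp_force: 15.0
```

```bash
python3 - <<'E'
from cell import env
import cv2,numpy as np
o=env.get_obs(); print(o['tool_pos'],o['force'])
a=env.read_camera('top')['img'][140:240,150:260];b=env.read_camera('scene')['img'][150:270,240:370]
cv2.imwrite('pics/place1.png',np.hstack([cv2.resize(a,(400,364),interpolation=3),cv2.resize(b,(394,364),interpolation=3)])[:,:,::-1])
E
```

```text
[ 0.54006074 -0.09854236  0.20048121] [-0.35357165 -0.51083357 -1.48333889]
```

View pics/place1.png

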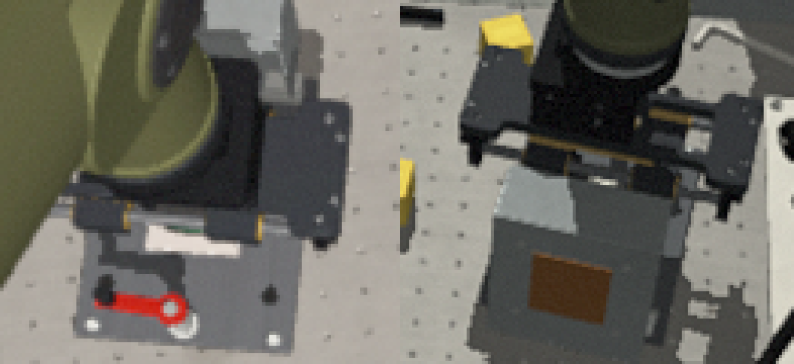

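The gripper holds the cube above the pad, clear of the hood and latch. Lowering the last few millimetres now.

Call:
servo_tool(
  plan=[
    {"xyz": [0, 0, 0.1], "twist": [0, 0, 0], "jaw": 0.8},
    {"xyz": [0, 0, 0.2], "twist": [0, 0, 0], "jaw": 0.8},
    {"xyz": [0, 0, 0.3], "twist": [0, 0, 0], "jaw": 0.8},
    {"xyz": [0, 0, 0.35], "twist": [0, 0, 0], "jaw": 0.8},
    {"xyz": [0, 0, 0.35], "twist": [0, 0, 0], "jaw": 0.8},
  ],
)

```text
time_s: 7.45
tool_pos: [0.5398, -0.0982, 0.1967]
tool_rot: [180.0, 0.0, 169.3]
force: [-1.4, 1.0, 2.6]
grip_width: 0.0342
grasp_force: 15.0
```

Call:
servo_tool(
  plan=[
    {"xyz": [0, 0, 0.03], "twist": [0, 0, 0], "jaw": 0.55},
    {"xyz": [0, 0, 0.03], "twist": [0, 0, 0], "jaw": 0.5},
    {"xyz": [0, 0, 0.03], "twist": [0, 0, 0], "jaw": 0.4},
    {"xyz": [0, 0, 0.03], "twist": [0, 0, 0], "jaw": 0.2},
    {"xyz": [0, 0, 0.03], "twist": [0, 0, 0], "jaw": 0.2},
    {"xyz": [0, 0, 0.03], "twist": [0, 0, 0], "jaw": 0.2},
    {"xyz": [0, 0, 0.03], "twist": [0, 0, 0], "jaw": 0.2},
    {"xyz": [0, 0, 0.03], "twist": [0, 0, 0], "jaw": 0.2},
  ],
)

```text
time_s: 8.12
tool_pos: [0.5397, -0.0982, 0.1959]
tool_rot: [180.0, 0.0, 169.3]
force: [-0.6, 0.9, 0.4]
grip_width: 0.0683
grasp_force: 0.0
```

Call:
servo_tool(
  plan=[
    {"xyz": [0, 0, -1], "twist": [0, 0, 0], "jaw": 0.2},
    {"xyz": [0, 0, -4], "twist": [0, 0, 0], "jaw": 0.2},
    {"xyz": [0, 0, -8], "twist": [0, 0, 0], "jaw": 0.2},
    {"xyz": [0, 0, -12], "twist": [0, 0, 0], "jaw": 0.4},
    {"xyz": [0, 0, -16], "twist": [0, 0, 0], "jaw": 1},
    {"xyz": [4, 0, -18], "twist": [0, 0, 0], "jaw": 1},
    {"xyz": [8, 0, -18], "twist": [0, 0, 0], "jaw": 1},
    {"xyz": [10, -3, -18], "twist": [0, 0, 0], "jaw": 1},
    {"xyz": [10, -7, -18], "twist": [0, 0, 0], "jaw": 1},
    {"xyz": [10, -11, -18], "twist": [0, 0, 0], "jaw": 1},
  ],
)

```text
time_s: 8.95
tool_pos: [0.4195, -0.1882, 0.3767]
tool_rot: [179.8, 0.1, 169.5]
force: [1.3, -0.7, -0.9]
grip_width: 0.031
grasp_force: 0.0
```

```bash
python3 - <<'E'
from cell import env
import cv2,numpy as np,pickle
o=env.get_obs(); print(o['tool_pos'],o['force'],o['grip_width'],o['qpos'].round(0))
d={n:env.read_camera(n) for n in('top','scene')}; pickle.dump(d,open('c1.pkl','wb'))
a=d['top']['img'][140:240,150:260];b=d['scene']['img'][150:270,240:370]
cv2.imwrite('pics/place2.png',np.hstack([cv2.resize(a,(400,364),interpolation=3),cv2.resize(b,(394,364),interpolation=3)])[:,:,::-1])
E
```

```text
[ 0.41949872 -0.18824077  0.37669118] [ 1.28559067 -0.69062258 -0.85884368] 0.031011268586207365 [-35. -10.  52. 113.   8.  73.  94.]
```

View pics/place2.png

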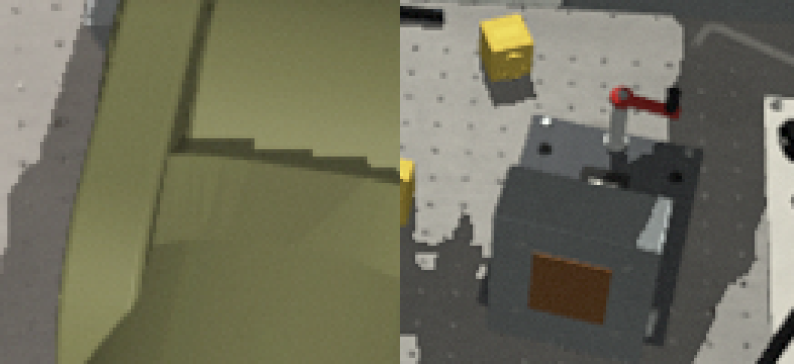

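Call:
servo_tool(
  plan=[
    {"xyz": [-3.4, 1.6, 0], "twist": [0, 0, 0], "jaw": 1},
    {"xyz": [-6.8, 3.2, 0], "twist": [0, 0, 0], "jaw": 1},
    {"xyz": [-10.2, 4.8, 0], "twist": [0, 0, 0], "jaw": 1},
    {"xyz": [-13.6, 6.4, 0], "twist": [0, 0, 0], "jaw": 1},
    {"xyz": [-17, 8, 0], "twist": [0, 0, 0], "jaw": 1},
    {"xyz": [-20.4, 9.6, 0], "twist": [0, 0, 0], "jaw": 1},
    {"xyz": [-23, 10.6, 0], "twist": [0, 0, 0], "jaw": 1},
    {"xyz": [-24, 11, 0], "twist": [0, 0, 0], "jaw": 1},
    {"xyz": [-24, 11, 0], "twist": [0, 0, 0], "jaw": 1},
    {"xyz": [-24, 11, 0], "twist": [0, 0, 0], "jaw": 1},
  ],
)

```text
time_s: 9.88
tool_pos: [0.6773, -0.1241, 0.3757]
tool_rot: [-179.9, -0.1, 169.3]
force: [0.4, -0.5, 0.3]
grip_width: 0.0007
grasp_force: 0.0
```

```bash
cat >> h.py <<'E'
O=np.array([.5434,-.0998]);A=np.radians(-10.66);EX=np.array([np.cos(A),np.sin(A)]);EY=np.array([-EX[1],EX[0]])
def ch(p): q=np.asarray(p)[:2]-O; return np.array([q@EX,q@EY,p[2]])*1000
E
python3 - <<'E'
from h import *
from cell import env
o=env.get_obs(); print(ch(o['tool_pos']).round(1),o['tool_rot'],o['qpos'].round(0))
d={n:env.read_camera(n) for n in('top','scene')}
a=d['top']['img'][90:240,130:280];b=d['scene']['img'][130:290,230:390]
cv2.imwrite('pics/hood1.png',np.hstack([cv2.resize(a,(400,400),interpolation=3),cv2.resize(b,(400,400),interpolation=3)])[:,:,::-1])
for t in (1.55,1.5,1.4,1.3,1.2,1.1,1,.9,.8,.7,.6,.5,.4,.3,.2,.1,.05,0):
    c,s=np.cos(t),np.sin(t); x=65-110*c+42*s+9.5; z=14+110*s+42*c
    print(t,'TCP x_c %.1f z %.1f'%(x,z+182))
E
```

```text
[136.1   0.9 375.7] [-1.79930106e+02 -7.00249742e-02  1.69276855e+02] [-26.  31.  50.  81. -24.  80. 103.]
1.55 TCP x_c 114.2 z 306.8
1.5 TCP x_c 108.6 z 308.7
1.4 TCP x_c 97.2 z 311.5
1.3 TCP x_c 85.5 z 313.2
1.2 TCP x_c 73.8 z 313.7
1.1 TCP x_c 62.0 z 313.1
1 TCP x_c 50.4 z 311.3
0.9 TCP x_c 39.0 z 308.3
0.8 TCP x_c 28.0 z 304.2
0.7 TCP x_c 17.4 z 299.0
0.6 TCP x_c 7.4 z 292.8
0.5 TCP x_c -1.9 z 285.6
0.4 TCP x_c -10.5 z 277.5
0.3 TCP x_c -18.2 z 268.6
0.2 TCP x_c -25.0 z 259.0
0.1 TCP x_c -30.8 z 248.8
0.05 TCP x_c -33.3 z 243.4
0 TCP x_c -35.5 z 238.0
```

View pics/hood1.png

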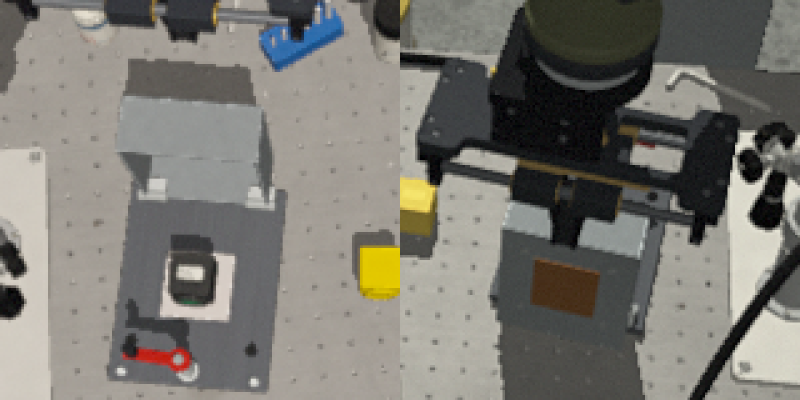

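The cube stands on the pad, with the fingers behind the open hood. Checking the cube's pose numerically.

```bash
python3 - <<'E'
from h import *
from cell import env
T=env.read_camera('top'); g=T['img'].max(2).astype(int); mn=T['img'].min(2)
def big(m):
    c,_=cv2.findContours(m.astype(np.uint8),0,cv2.CHAIN_APPROX_NONE); return max(c,key=cv2.contourArea)[:,0].astype(float)
u,v=130+193*.375,90+273*.375; r=7; m=np.zeros(g.shape,bool); m[int(v)-r:int(v)+r,int(u)-r:int(u)+r]=1
cc=big((g>130)&m); P=np.array([ch(onz(T,*p,.048))[:2] for p in cc]); print('label',cv2.minAreaRect(P.astype(np.float32)))
m[:]=0; m[180:215,180:225]=1; d=big((g<75)&m)
for z in(.012,.048):
    P=np.array([ch(onz(T,*p,z))[:2] for p in d]); print(z,P.min(0),P.max(0))
E
```

```text
label ((-3.2029366493225098, 1.4969091415405273), (20.55597686767578, 10.717459678649902), 87.54540252685547)
0.012 [-18.91077441 -13.38033241] [33.53138572 25.56801363]
0.048 [-26.25561687 -18.2715432 ] [24.08040093 19.11258885]
```

Call:
servo_tool(
  plan=[
    {"xyz": [0, 0, 3], "twist": [0, 0, 0], "jaw": 1},
    {"xyz": [0, 0, 5.5], "twist": [0, 0, 0], "jaw": 1},
    {"xyz": [0, 0, 6.8], "twist": [0, 0, 0], "jaw": 1},
    {"xyz": [0, 0, 6.8], "twist": [0, 0, 0], "jaw": 1},
    {"xyz": [0.7, 0, 6.8], "twist": [0, 0, 0], "jaw": 1},
    {"xyz": [1.2, 0, 6.8], "twist": [0, 0, 0], "jaw": 1},
    {"xyz": [1.6, 0, 6.8], "twist": [0, 0, 0], "jaw": 1},
    {"xyz": [2.0, 0, 6.8], "twist": [0, 0, 0], "jaw": 1},
    {"xyz": [2.4, 0, 6.7], "twist": [0, 0, 0], "jaw": 1},
    {"xyz": [2.8, 0, 6.7], "twist": [0, 0, 0], "jaw": 1},
  ],
)

```text
time_s: 10.87
tool_pos: [0.6502, -0.1193, 0.3107]
tool_rot: [180.0, 0.3, 169.3]
force: [3.4, -0.6, 3.3]
grip_width: 0.0005
grasp_force: 1.6
```

Call:
servo_tool(
  plan=[
    {"xyz": [0.6, 0, -0.15], "twist": [0, 0, 0], "jaw": 1},
    {"xyz": [1.2, 0, -0.25], "twist": [0, 0, 0], "jaw": 1},
    {"xyz": [1.8, 0, -0.35], "twist": [0, 0, 0], "jaw": 1},
    {"xyz": [2.35, 0, -0.4], "twist": [0, 0, 0], "jaw": 1},
    {"xyz": [2.95, 0, -0.4], "twist": [0, 0, 0], "jaw": 1},
    {"xyz": [3.5, 0, -0.4], "twist": [0, 0, 0], "jaw": 1},
    {"xyz": [4.1, 0, -0.4], "twist": [0, 0, 0], "jaw": 1},
    {"xyz": [4.7, 0, -0.35], "twist": [0, 0, 0], "jaw": 1},
    {"xyz": [5.3, 0, -0.25], "twist": [0, 0, 0], "jaw": 1},
    {"xyz": [5.8, 0, -0.15], "twist": [0, 0, 0], "jaw": 1},
  ],
)

```text
time_s: 11.7
tool_pos: [0.5917, -0.1081, 0.3098]
tool_rot: [180.0, -0.1, 169.3]
force: [1.1, -0.7, -0.3]
grip_width: 0.0005
grasp_force: 0.7
```

```bash
python3 - <<'E'
from h import *
from cell import env
o=env.get_obs(); print(ch(o['tool_pos']).round(1),o['force'],o['qpos'].round(0))
E
```

```text
[ 49.    0.8 309.8] [ 1.05717514 -0.68907342 -0.29495183] [-35.  22.  53.  99. -19.  68. 102.]
```

Call:
servo_tool(
  plan=[
    {"xyz": [0.55, 0, 0.1], "twist": [0, 0, 0], "jaw": 1},
    {"xyz": [1.1, 0, 0.25], "twist": [0, 0, 0], "jaw": 1},
    {"xyz": [1.65, 0, 0.45], "twist": [0, 0, 0], "jaw": 1},
    {"xyz": [2.2, 0, 0.7], "twist": [0, 0, 0], "jaw": 1},
    {"xyz": [2.75, 0, 0.95], "twist": [0, 0, 0], "jaw": 1},
    {"xyz": [3.25, 0, 1.2], "twist": [0, 0, 0], "jaw": 1},
    {"xyz": [3.75, 0, 1.5], "twist": [0, 0, 0], "jaw": 1},
    {"xyz": [4.25, 0, 1.85], "twist": [0, 0, 0], "jaw": 1},
    {"xyz": [4.75, 0, 2.2], "twist": [0, 0, 0], "jaw": 1},
    {"xyz": [5.2, 0, 2.55], "twist": [0, 0, 0], "jaw": 1},
  ],
)

```text
time_s: 12.53
tool_pos: [0.541, -0.0985, 0.2845]
tool_rot: [180.0, -0.0, 169.3]
force: [1.1, -0.4, -0.5]
grip_width: 0.0005
grasp_force: 0.5
```

```bash
python3 - <<'E'
from h import *
from cell import env
o=env.get_obs(); print(ch(o['tool_pos']).round(1),o['force'],o['qpos'].round(0))
E
```

```text
[ -2.6   0.9 284.5] [ 1.06426336 -0.44305232 -0.46719697] [-40.  17.  54. 107. -15.  64. 100.]
```

Call:
servo_tool(
  plan=[
    {"xyz": [0.4, 0, 0.35], "twist": [0, 0, 0], "jaw": 1},
    {"xyz": [0.85, 0, 0.8], "twist": [0, 0, 0], "jaw": 1},
    {"xyz": [1.25, 0, 1.25], "twist": [0, 0, 0], "jaw": 1},
    {"xyz": [1.6, 0, 1.7], "twist": [0, 0, 0], "jaw": 1},
    {"xyz": [1.8, 0, 1.95], "twist": [0, 0, 0], "jaw": 1},
    {"xyz": [2.0, 0, 2.25], "twist": [0, 0, 0], "jaw": 1},
    {"xyz": [2.2, 0, 2.55], "twist": [0, 0, 0], "jaw": 1},
    {"xyz": [2.35, 0, 2.75], "twist": [0, 0, 0], "jaw": 1},
    {"xyz": [2.45, 0, 2.95], "twist": [0, 0, 0], "jaw": 1},
    {"xyz": [2.6, 0, 3.15], "twist": [0, 0, 0], "jaw": 1},
  ],
)

```text
time_s: 13.37
tool_pos: [0.5161, -0.0938, 0.2533]
tool_rot: [-180.0, 0.0, 169.3]
force: [0.5, 0.2, -0.0]
grip_width: 0.0001
grasp_force: 0.3
```

```bash
python3 - <<'E'
from h import *
from cell import env
o=env.get_obs(); print(ch(o['tool_pos']).round(1),o['force'],o['qpos'].round(0))
d={n:env.read_camera(n) for n in('top','scene')}
a=d['top']['img'][120:270,130:280];b=d['scene']['img'][130:290,230:390]
cv2.imwrite('pics/hood2.png',np.hstack([cv2.resize(a,(400,400),interpolation=3),cv2.resize(b,(400,400),interpolation=3)])[:,:,::-1])
E
```

```text
[-27.9   0.9 253.3] [ 0.462684    0.19367153 -0.03710383] [-41.  16.  54. 112. -15.  59. 100.]
```

View pics/hood2.png

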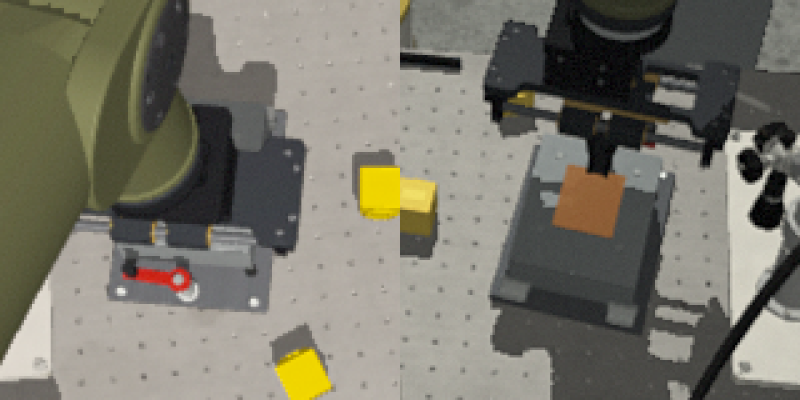

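The hood follows the fingertips and is almost shut. The latch is still clear of it.

Call:
servo_tool(
  plan=[
    {"xyz": [0.1, 0, 0.15], "twist": [0, 0, 0], "jaw": 1},
    {"xyz": [0.2, 0, 0.35], "twist": [0, 0, 0], "jaw": 1},
    {"xyz": [0.3, 0, 0.5], "twist": [0, 0, 0], "jaw": 1},
    {"xyz": [0.4, 0, 0.65], "twist": [0, 0, 0], "jaw": 1},
    {"xyz": [0.45, 0, 0.8], "twist": [0, 0, 0], "jaw": 1},
    {"xyz": [0.5, 0, 0.95], "twist": [0, 0, 0], "jaw": 1},
    {"xyz": [0.6, 0, 1.1], "twist": [0, 0, 0], "jaw": 1},
    {"xyz": [0.65, 0, 1.2], "twist": [0, 0, 0], "jaw": 1},
    {"xyz": [0.7, 0, 1.3], "twist": [0, 0, 0], "jaw": 1},
    {"xyz": [0.7, 0, 1.4], "twist": [0, 0, 0], "jaw": 1},
  ],
)

```text
time_s: 14.3
tool_pos: [0.509, -0.0924, 0.2393]
tool_rot: [180.0, -0.0, 169.3]
force: [-0.6, -0.2, 1.3]
grip_width: 0.0009
grasp_force: 0.5
```

Call:
servo_tool(
  plan=[
    {"xyz": [0, 0, 0.05], "twist": [0, 0, 0], "jaw": 1},
    {"xyz": [0, 0, 0.1], "twist": [0, 0, 0], "jaw": 1},
    {"xyz": [0, 0, 0.15], "twist": [0, 0, 0], "jaw": 1},
    {"xyz": [0, 0, 0.15], "twist": [0, 0, 0], "jaw": 1},
  ],
)

```text
time_s: 14.63
tool_pos: [0.5091, -0.0925, 0.2386]
tool_rot: [180.0, -0.1, 169.3]
force: [-3.7, -0.1, 9.6]
grip_width: 0.0004
grasp_force: 4.5
```

Call:
servo_tool(
  plan=[
    {"xyz": [0, 0, -0.5], "twist": [0, 0, 0], "jaw": 1},
    {"xyz": [0, 0, -2], "twist": [0, 0, 0], "jaw": 1},
    {"xyz": [0, 0, -5], "twist": [0, 0, 7], "jaw": 1},
    {"xyz": [0, 0, -8], "twist": [0, 0, 14], "jaw": 1},
    {"xyz": [0, 0, -8], "twist": [0, 0, 21], "jaw": 0.7},
    {"xyz": [0, 0, -8], "twist": [0, 0, 28], "jaw": 0.7},
    {"xyz": [0, 0, -8], "twist": [0, 0, 35], "jaw": 0.7},
    {"xyz": [0, 0, -8], "twist": [0, 0, 42], "jaw": 0.7},
    {"xyz": [0, 0, -8], "twist": [0, 0, 49], "jaw": 0.7},
    {"xyz": [0, 0, -8], "twist": [0, 0, 56], "jaw": 0.7},
  ],
)

```text
time_s: 15.47
tool_pos: [0.5092, -0.0924, 0.3181]
tool_rot: [180.0, 0.0, 112.9]
force: [0.1, 0.5, 0.2]
grip_width: 0.025
grasp_force: 0.0
```

Call:
servo_tool(
  plan=[
    {"xyz": [0, 0, 0], "twist": [0, 0, 7], "jaw": 0.7},
    {"xyz": [0, 0, 0], "twist": [0, 0, 14], "jaw": 0.7},
    {"xyz": [0, 0, 0], "twist": [0, 0, 21], "jaw": 0.7},
    {"xyz": [0, 0, 0], "twist": [0, 0, 28], "jaw": 0.7},
    {"xyz": [0, 0, 0], "twist": [0, 0, 35], "jaw": 0.7},
    {"xyz": [0, 0, 0], "twist": [0, 0, 42], "jaw": 0.7},
    {"xyz": [0, 0, 0], "twist": [0, 0, 49], "jaw": 0.7},
    {"xyz": [0, 0, 0], "twist": [0, 0, 56], "jaw": 0.7},
    {"xyz": [0, 0, 0], "twist": [0, 0, 63], "jaw": 0.7},
    {"xyz": [0, 0, 0], "twist": [0, 0, 70], "jaw": 0.7},
  ],
)

```text
time_s: 16.3
tool_pos: [0.5092, -0.0925, 0.318]
tool_rot: [180.0, -0.0, 42.9]
force: [-0.2, 0.2, 0.4]
grip_width: 0.0256
grasp_force: 0.0
```

```bash
python3 - <<'E'
from h import *
from cell import env
from scipy.spatial.transform import Rotation as R
o=env.get_obs(); print(ch(o['tool_pos']).round(1),o['tool_rot'].round(1),o['grip_width'],o['qpos'].round(0))
S=env.read_camera('scene'); i=S['img']; b=i[150:230,270:370]
cv2.imwrite('pics/latch1.png',cv2.resize(b,(600,480),interpolation=3)[:,:,::-1])
M=R.from_euler('xyz',o['tool_rot'],degrees=True).as_matrix()
# arc of the pin in tool axes
for p in (.136,.136,.3,.5,.7,.9,1.1,1.3,1.45,1.57,1.62):
    q=O+EX*(-.078+.036*np.sin(p))+EY*.036*np.cos(p)
    print(p,((q-o['tool_pos'][:2])@M[:2,:]*100)[:2].round(2))
E
```

```text
[-34.9   0.9 318. ] [180.   -0.   42.9] 0.02564178129463004 [-55.  11.  69. 110. -12.  66. -29.]
0.136 [ 0.53 -5.14]
0.136 [ 0.53 -5.14]
0.3 [ 0.77 -4.6 ]
0.5 [ 0.94 -3.9 ]
0.7 [ 0.96 -3.18]
0.9 [ 0.85 -2.47]
1.1 [ 0.59 -1.8 ]
1.3 [ 0.21 -1.19]
1.45 [-0.16 -0.79]
1.57 [-0.49 -0.52]
1.62 [-0.64 -0.41]
```

View pics/latch1.png

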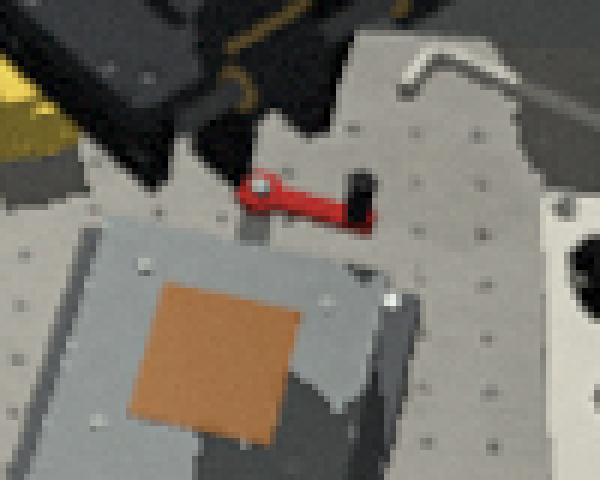

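Call:
servo_tool(
  plan=[
    {"xyz": [0.2, -2, 0], "twist": [0, 0, 0], "jaw": 0.7},
    {"xyz": [0.5, -4, 0], "twist": [0, 0, 0], "jaw": 0.7},
    {"xyz": [0.5, -5.1, 0], "twist": [0, 0, 0], "jaw": 0.7},
    {"xyz": [0.5, -5.1, 0], "twist": [0, 0, 0], "jaw": 0.7},
    {"xyz": [0.5, -5.1, 0], "twist": [0, 0, 0], "jaw": 0.7},
  ],
)

```text
time_s: 16.77
tool_pos: [0.4779, -0.0515, 0.3181]
tool_rot: [-180.0, -0.1, 43.5]
force: [0.5, -0.3, -0.3]
grip_width: 0.0261
grasp_force: 0.0
```

```bash
cat > st.py <<'E'
from h import *
from cell import env
from scipy.spatial.transform import Rotation as R
o=env.get_obs(); print(ch(o['tool_pos']).round(1),o['tool_rot'].round(1),o['grip_width'],o['qpos'].round(1),o['force'].round(1))
M=R.from_euler('xyz',o['tool_rot'],degrees=True).as_matrix()
for p in (.136,.3,.5,.7,.9,1.1,1.3,1.45,1.57,1.62):
    q=O+EX*(-.078+.036*np.sin(p))+EY*.036*np.cos(p)
    print(p,((q-o['tool_pos'][:2])@M[:2,:]*100)[:2].round(2))
E
python3 st.py
```

```text
[-73.3  35.4 318.1] [-1.80e+02 -1.00e-01  4.35e+01] 0.026116082932566165 [-64.9  -0.5  68.9 114.6   0.3  65.5 -42.7] [ 0.5 -0.3 -0.3]
0.136 [ 0.03 -0.01]
0.3 [0.27 0.54]
0.5 [0.43 1.24]
0.7 [0.45 1.95]
0.9 [0.32 2.66]
1.1 [0.06 3.33]
1.3 [-0.33  3.94]
1.45 [-0.7   4.33]
1.57 [-1.03  4.6 ]
1.62 [-1.18  4.71]
```

Call:
servo_tool(
  plan=[
    {"xyz": [0, 0, 2], "twist": [0, 0, 0], "jaw": 0.7},
    {"xyz": [0, 0, 4], "twist": [0, 0, 0], "jaw": 0.7},
    {"xyz": [0, 0, 5.5], "twist": [0, 0, 0], "jaw": 0.7},
    {"xyz": [0, 0, 6.3], "twist": [0, 0, 0], "jaw": 0.7},
    {"xyz": [0, 0, 6.8], "twist": [0, 0, 0], "jaw": 0.7},
    {"xyz": [0, 0, 6.8], "twist": [0, 0, 0], "jaw": 0.7},
    {"xyz": [0, 0, 6.8], "twist": [0, 0, 0], "jaw": 0.82},
    {"xyz": [0, 0, 6.8], "twist": [0, 0, 0], "jaw": 0.86},
    {"xyz": [0, 0, 6.8], "twist": [0, 0, 0], "jaw": 0.86},
    {"xyz": [0, 0, 6.8], "twist": [0, 0, 0], "jaw": 0.86},
  ],
  newtons=5,
)

```text
time_s: 17.6
tool_pos: [0.4782, -0.0518, 0.2506]
tool_rot: [180.0, -0.1, 43.3]
force: [0.6, -0.0, 0.0]
grip_width: 0.014
grasp_force: 0.0
```

```bash
python3 st.py
```

```text
[-72.9  35.1 250.6] [ 1.80e+02 -1.00e-01  4.33e+01] 0.013975222727797373 [-58.7  10.9  67.2 118.5 -12.   57.7 -32.2] [ 0.6 -0.   0. ]
0.136 [ 0.04 -0.05]
0.3 [0.27 0.49]
0.5 [0.43 1.19]
0.7 [0.46 1.91]
0.9 [0.33 2.62]
1.1 [0.07 3.29]
1.3 [-0.32  3.89]
1.45 [-0.68  4.29]
1.57 [-1.01  4.56]
1.62 [-1.16  4.66]
```

Call:
servo_tool(
  plan=[
    {"xyz": [0.25, 0.5, 0], "twist": [0, 0, 0], "jaw": 0.86},
    {"xyz": [0.35, 0.85, 0], "twist": [0, 0, 0], "jaw": 0.86},
    {"xyz": [0.43, 1.2, 0], "twist": [0, 0, 0], "jaw": 0.86},
    {"xyz": [0.45, 1.55, 0], "twist": [0, 0, 0], "jaw": 0.86},
    {"xyz": [0.45, 1.9, 0], "twist": [0, 0, 0], "jaw": 0.86},
    {"xyz": [0.4, 2.25, 0], "twist": [0, 0, 0], "jaw": 0.86},
    {"xyz": [0.33, 2.6, 0], "twist": [0, 0, 0], "jaw": 0.86},
    {"xyz": [0.2, 2.95, 0], "twist": [0, 0, 0], "jaw": 0.86},
    {"xyz": [0.05, 3.3, 0], "twist": [0, 0, 0], "jaw": 0.86},
    {"xyz": [-0.15, 3.6, 0], "twist": [0, 0, 0], "jaw": 0.86},
  ],
)

```text
time_s: 18.43
tool_pos: [0.5016, -0.0797, 0.25]
tool_rot: [180.0, 0.0, 43.3]
force: [0.5, 1.3, 0.3]
grip_width: 0.0121
grasp_force: 0.5
```

Call:
servo_tool(
  plan=[
    {"xyz": [-0.17, 0.3, 0], "twist": [0, 0, 0], "jaw": 0.86},
    {"xyz": [-0.35, 0.5, 0], "twist": [0, 0, 0], "jaw": 0.86},
    {"xyz": [-0.53, 0.7, 0], "twist": [0, 0, 0], "jaw": 0.86},
    {"xyz": [-0.7, 0.85, 0], "twist": [0, 0, 0], "jaw": 0.86},
    {"xyz": [-0.85, 0.97, 0], "twist": [0, 0, 0], "jaw": 0.86},
    {"xyz": [-0.95, 1.05, 0], "twist": [0, 0, 0], "jaw": 0.86},
    {"xyz": [-0.95, 1.05, 0], "twist": [0, 0, 0], "jaw": 0.86},
  ],
)

```text
time_s: 19.02
tool_pos: [0.5016, -0.0937, 0.25]
tool_rot: [180.0, 0.0, 43.2]
force: [0.1, 0.7, -0.3]
grip_width: 0.0122
grasp_force: 0.1
```

```bash
python3 st.py
```

```text
[-42.2  -1.7 250. ] [180.    0.   43.2] 0.01215034661826611 [-49.1  16.8  64.3 114.7 -17.7  59.1 -23.2] [ 0.1  0.7 -0.3]
0.136 [ 1.2 -4.7]
0.3 [ 1.43 -4.16]
0.5 [ 1.6  -3.46]
0.7 [ 1.62 -2.74]
0.9 [ 1.5  -2.04]
1.1 [ 1.24 -1.37]
1.3 [ 0.85 -0.76]
1.45 [ 0.48 -0.36]
1.57 [ 0.15 -0.09]
1.62 [0.   0.01]
```

Call:
servo_tool(
  plan=[
    {"xyz": [-0.08, 0.07, 0], "twist": [0, 0, 0], "jaw": 0.86},
    {"xyz": [-0.15, 0.14, 0], "twist": [0, 0, 0], "jaw": 0.86},
    {"xyz": [-0.2, 0.2, 0], "twist": [0, 0, 0], "jaw": 0.86},
    {"xyz": [-0.2, 0.2, 0], "twist": [0, 0, 0], "jaw": 0.86},
  ],
)

```text
time_s: 19.35
tool_pos: [0.5017, -0.0962, 0.25]
tool_rot: [180.0, -0.0, 43.3]
force: [0.4, 1.5, -0.3]
grip_width: 0.012
grasp_force: 0.4
```

Call:
servo_tool(
  plan=[
    {"xyz": [-0.07, 0.07, 0], "twist": [0, 0, 0], "jaw": 0.86},
    {"xyz": [-0.14, 0.14, 0], "twist": [0, 0, 0], "jaw": 0.86},
    {"xyz": [-0.14, 0.14, 0], "twist": [0, 0, 0], "jaw": 0.86},
  ],
)

```text
time_s: 19.6
tool_pos: [0.5016, -0.0978, 0.2499]
tool_rot: [-180.0, -0.0, 43.3]
force: [0.2, 2.5, 1.1]
grip_width: 0.0123
grasp_force: 1.1
```

```bash
python3 st.py|head -1
```

```text
[-41.5  -5.8 249.9] [-180.    -0.    43.3] 0.012262223448923618 [-48.5  17.   64.2 114.6 -17.9  59.2 -22.6] [0.2 2.5 1.1]
```

Call:
servo_tool(
  plan=[
    {"xyz": [-0.07, 0.07, 0], "twist": [0, 0, 0], "jaw": 0.86},
    {"xyz": [-0.14, 0.14, 0], "twist": [0, 0, 0], "jaw": 0.86},
    {"xyz": [-0.14, 0.14, 0], "twist": [0, 0, 0], "jaw": 0.86},
    {"xyz": [-0.14, 0.14, 0], "twist": [0, 0, 0], "jaw": 0.86},
  ],
)

```text
time_s: 19.93
tool_pos: [0.5016, -0.0985, 0.2498]
tool_rot: [-179.8, -0.1, 43.3]
force: [-1.1, 6.1, 1.2]
grip_width: 0.0124
grasp_force: 2.5
```

The reaction rose to 6 N with hardly any further motion, so the latch is at its stop. Opening and lifting straight up.

Call:
servo_tool(
  plan=[
    {"xyz": [0.1, -0.1, 0], "twist": [0, 0, 0], "jaw": 0.7},
    {"xyz": [0.1, -0.1, 0], "twist": [0, 0, 0], "jaw": 0.7},
    {"xyz": [0.1, -0.1, 0], "twist": [0, 0, 0], "jaw": 0.7},
    {"xyz": [0.1, -0.1, 0], "twist": [0, 0, 0], "jaw": 0.7},
    {"xyz": [0.1, -0.1, -2], "twist": [0, 0, 0], "jaw": 0.7},
    {"xyz": [0.1, -0.1, -5], "twist": [0, 0, 0], "jaw": 0.7},
    {"xyz": [0.1, -0.1, -9], "twist": [0, 0, 0], "jaw": 0.7},
    {"xyz": [0.1, -0.1, -13], "twist": [0, 0, 0], "jaw": 0.7},
    {"xyz": [0.1, -0.1, -15], "twist": [0, 0, 0], "jaw": 0.7},
    {"xyz": [0.1, -0.1, -15], "twist": [0, 0, 0], "jaw": 0.7},
  ],
)

```text
time_s: 20.77
tool_pos: [0.5031, -0.1003, 0.4046]
tool_rot: [179.7, -0.5, 43.2]
force: [-0.2, -0.1, 0.1]
grip_width: 0.0262
grasp_force: 0.0
```

```bash
python3 - <<'E'
from h import *
from cell import env
o=env.get_obs(); print(o['tool_pos'],o['force'].round(1),o['qpos'].round(0))
S=env.read_camera('scene'); T=env.read_camera('top')
f=lambda p:cv2.resize(p,(400,400),interpolation=3)
cv2.imwrite('pics/fin.png',np.hstack([f(T['img'][140:250,150:260]),f(S['img'][150:270,250:370])])[:,:,::-1])
r=S['img'].astype(int); m=((r[...,0]>110)&(r[...,0]>2*r[...,1])&(r[...,2]<70)).astype(np.uint8); m[:160]=0;m[215:]=0;m[:,:290]=0;m[:,350:]=0
ys,xs=np.nonzero(m); print('red',len(xs),xs.min(),xs.max(),ys.min(),ys.max())
P=lambda p,z:proj(S,np.r_[O+EX*(-.078+.036*np.sin(p))+EY*.036*np.cos(p),z])
for p in(1.35,1.45,1.571): print(p,P(p,.084).round(1),P(p,.064).round(1))
E
```

```text
[ 0.50307823 -0.10028861  0.40463029] [-0.2 -0.1  0.1] [-58.  -0.  68. 104.  -0.  75. -37.]
red 33 310 316 179 187
1.35 [314.4 187.4] [313.5 193.4]
1.45 [312.7 187.3] [311.8 193.3]
1.571 [310.6 187. ] [309.8 192.9]
```

View pics/fin.png

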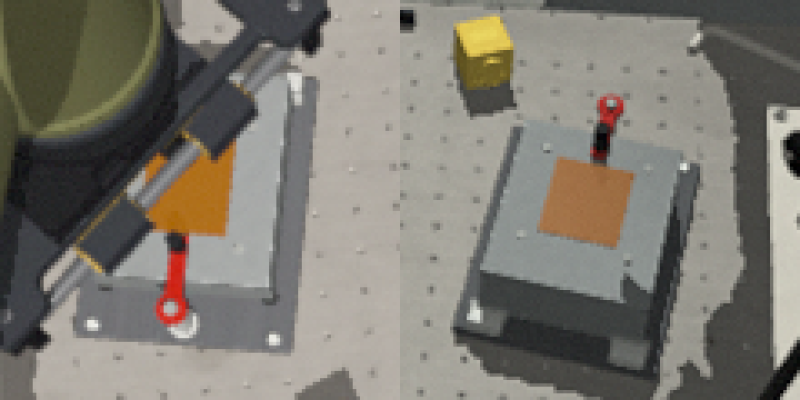

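The final view shows the hood shut and the latch lying over its top. The pin is at scene pixel (310.6,188), which matches the 1.571 rad stop, and the robot is touching nothing.

```bash
python3 -c "
from cell import env
print(env.sign_off())"
```

```text
the job is handed in; nothing more can be done
None
```

The job is handed in at about 21 s of the 69 s: the filter cube stands on the pad, the hood is shut over it, the red latch is swung to its stop, and the mirror mount was never approached.

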